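# Seat an engraving block in the hex pocket of a ball vice

### The job

Get the buckle plate ready for engraving: pick up the wooden block that carries it and set its hexagonal foot in the hexagonal pocket on top of the ball vice, turning it little by little while pressing down until it drops fully home, upright. Then let go of it. Do not drop the block onto the vice, and leave the other things on the bench where they lie.

Things in the scene. Friction and masses are not known exactly. Their poses are not given: they have to be found in the camera images.
- block_mid (a point): Centre of the beech body of the loose engraving block (0.25 kg, upright on its foot). Body 60 mm long (x), 44 wide (y), 50 high (z up); buckle plate with raised bee on top, reaching 34 mm above this point. This point is 37 mm above the foot's underside. Grasp from above across the 44 mm at this height or up to 10 mm higher; lower, the fingertips touch the vice when it goes home.
- block: The same block, origin at the centre of the underside of its steel hexagonal foot, same axes. The foot is 40 mm across flats (two flats face along the block's +x and -x), 12 mm tall, its lowest 3 mm bevelled to 36 mm across flats. The wooden body begins 12 mm above this origin.
- vice: The ball vice, fixed to the bench: a dark ball on a rubber foot 120 mm across; origin under its centre, on the bench. On top a round steel head, 80 mm across, 24 mm high, its flat top 110 mm above the bench. The head is stiff to turn (about 0.5 N m) and stands at an angle that is not told: these axes do not show it.
- pocket (a point): Centre of the mouth of the pocket in the head's top. The pocket is a hexagon 42.4 mm across flats, 14 mm deep, upright sides; its angle can be seen or felt: the foot enters only within about 6 degrees of fitting, every 60 degrees; until then it stands up to 12 mm high on the rim. Home, the wooden body lies on the head: block_mid is 25 mm above this point. Any of the six ways is right.
- pliers: loose flat-nose pliers lying flat, steel jaws and blue handles, 180 mm long, 14 mm high; not part of the job, leave it where it lies. The origin is on its underside, z up.
- disc: loose flat toothed steel ring lying on the bench, 96 mm across, 4 mm thick; not part of the job. The origin is on its underside, z up.
- file: loose flat file with a wooden handle, 180 mm long along its x, 16 mm wide, 11 mm high; not part of the job. The origin is on its underside, z up.
- hammer: loose small hammer lying down, 220 mm long along its x; not part of the job. The origin is on its underside, z up.
- tin: loose closed round tin, 54 mm across, 50 mm high; not part of the job. The origin is on its underside, z up.
- dish: loose white ceramic dish, 84 mm across, 30 mm high; not part of the job. The origin is on its underside, z up.
- punch: loose square steel punch lying down, 110 mm long along its x, 12 mm high; not part of the job. The origin is on its underside, z up.
Mind the look-alikes: they are no part of the job. What is shaped like the block but black or yellow is not meant. Leave any turquoise look-alike of the vice alone.

How it is judged:
By the outcome, as a careful person would: the job done as asked, in the order asked, and still so for the second after the job is handed in, with the robot touching nothing.
It also fails if it takes over 48 s, if anything falls off the work surface, if the arm or the gripper's body presses on something with over 40 N, if the wrist force passes 120 N, or if a joint passes its speed limit or range.

### The arm

A 6-joint arm with a two-finger parallel gripper is mounted at the origin on the work surface. World frame = base frame: x ahead of the robot, y to its left, z up, the work surface at z = 0. Lengths are in m, angles in rad, forces in N, time in s.
With the tool pointing down it reaches from about 0.25 to 0.775 m from the base axis. Payload 8.9 kg.
Tool frame: the origin (TCP) lies midway between the tips of the shut fingers; the grasp point (between the pads) lies 19 mm behind it (arm.hold_point_z is the distance from the TCP to the grasp point, in m); z points along the fingers, y is the line along which they close (so a half turn about z gives the same grasp; the last joint's range is limited). The gripper opens to 85 mm and grips with 20 to 120 N. Pads are 22 mm wide; open, the fingers measure 114 mm over their backs; the gripper's body (76 mm by 85 mm) begins 54 mm behind the grasp point. The pads swing forward as they close: fully open they stand 13 mm farther back than shut.
Start: joints at [-1.278, 0.291, -0.153, 1.127, 0, 1.431], TCP at [0.22, -0.477, 0.231] pointing down, gripper open.
Joint ranges: [-2.52, 2.52], [-0.91, 1.74], [-1.3, 1.37], [-1.96, 2.02], [-1.52, 1.47], [-3.14, 3.14]. Speed limits (rad/s): [2.22, 2.22, 2.79, 3.14, 3.14, 3.14].

### API

Orientations are given as [roll, pitch, yaw] about the fixed x, y, z axes, in that order (R = Rz(yaw) Ry(pitch) Rx(roll)).
In Python, from rig import arm, inverse_kinematics, cams, sign_off, read_t, read_joints, read_qd, read_effort, read_tool_pos, read_ee_rot, read_wrist_force, read_torque, read_opening, read_finger_force gives the robot as it stands. Calls block until the motion is done:
- arm.goto(position, orientation): joint-space move of the TCP to a pose.
- arm.move_linear(position, ori=None, vel=0.15, threshold=None): straight line of the TCP; ori=None keeps the orientation; vel is the mean speed in m/s. With threshold (N) it stops when the force on the tool has changed by that much, and returns True; else False.
- arm.goto_joints(angles): joint-space move.
- arm.gripper_to(opening, effort=None): finger opening in m; effort is the grip in N (None keeps the last); returns when the fingers have stopped.
- arm.hold(seconds).
- inverse_kinematics(position, orientation): joint angles nearest the present ones, or None.
- cams.snapshot(name): name is "side" or "top" or "wrist"; returns a dict with "frame" (400x640x3 uint8, red, green, blue), "fx", "fy", "cx", "cy" (pixels), "cam_to_world" (4x4, takes a point from camera to world coordinates). Camera axes: x right, y down, z forward; pixel columns grow to the right and rows downward; lengths in m; the calibration is good to about 2 mm. A picture is of the moment at which its call begins. There is no depth.
A pose or a line that the arm cannot do raises arm.MotionError and nothing moves.
- sign_off(): hands the job in; it is judged then, once.
Readings, each from a call of its own:
- read_t(): time.
- read_joints(): joint angles.
- read_qd(): joint speeds.
- read_effort(): joint torques, N m.
- read_tool_pos(): TCP position.
- read_ee_rot(): TCP orientation.
- read_wrist_force(): force on the tool from outside, world axes, zero at the start.
- read_torque(): the same for the moment, N m.
- read_opening(): finger opening in m.
- read_finger_force(): force on a finger pad.
Only numpy, scipy, OpenCV 4.12 (cv2) and the standard library are available. Lean on these libraries where they do the work, as an engineer would, in place of code of your own. Each camera call takes 0.05 s, during which the arm holds its last target. There are 200 camera calls.

## Working session

There is one attempt and no reset: what is moved stays moved. The work goes in short steps, each a Python script; the robot and the scene stay as the last script left them, time stands still between calls to the robot, and variables do not carry over. Pictures are saved under pics/ and viewed, at most 10 in all, crops included, and the job is handed in when it is done.

```bash
mkdir -p pics; cat > h.py <<'E'
import numpy as np, cv2
from rig import *
def snap(n,f=None):
    s=cams.snapshot(n)
    if f: cv2.imwrite('pics/'+f,s['frame'][:,:,::-1])
    return s
def ray(s,u,v):
    T=np.array(s['cam_to_world']); d=T[:3,:3]@np.array([(u-s['cx'])/s['fx'],(v-s['cy'])/s['fy'],1]); return T[:3,3],d
def at(s,u,v,z):
    o,d=ray(s,u,v); return o+d*(z-o[2])/d[2]
def proj(s,p):
    T=np.linalg.inv(np.array(s['cam_to_world'])); q=T[:3,:3]@np.array(p)+T[:3,3]
    return s['fx']*q[0]/q[2]+s['cx'],s['fy']*q[1]/q[2]+s['cy']
E
python3 - <<'E'
from h import *
np.set_printoptions(precision=3,suppress=True)
for n in('top','side'):
    s=snap(n,n+'1.png'); print(n,s['fx'],s['cx'],s['cy']);print(np.array(s['cam_to_world']))
print(read_t(),arm.hold_point_z)
E
```

```text
top 512.0006094622423 316.06137479563023 191.85866437259875
[[ 0.009 -0.983  0.181  0.238]
 [-1.    -0.009  0.001  0.025]
 [ 0.001 -0.181 -0.983  1.676]
 [ 0.     0.     0.     1.   ]]
side 415.0101272164642 322.2467711422825 197.67315298433337
[[-0.817 -0.361  0.45   0.047]
 [-0.577  0.536 -0.616  0.696]
 [-0.019 -0.763 -0.646  0.779]
 [ 0.     0.     0.     1.   ]]
0.1 0.0187
```

View pics/top1.png

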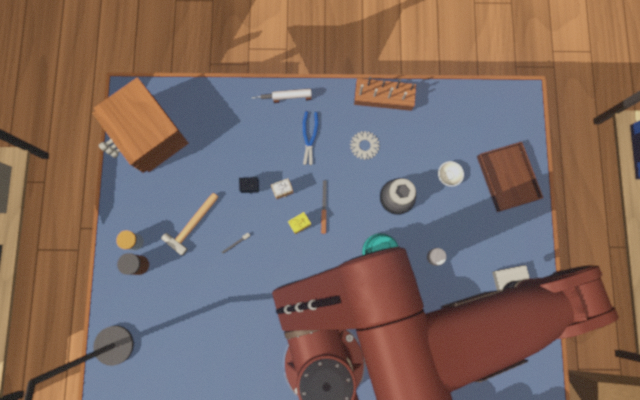

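View pics/side1.png

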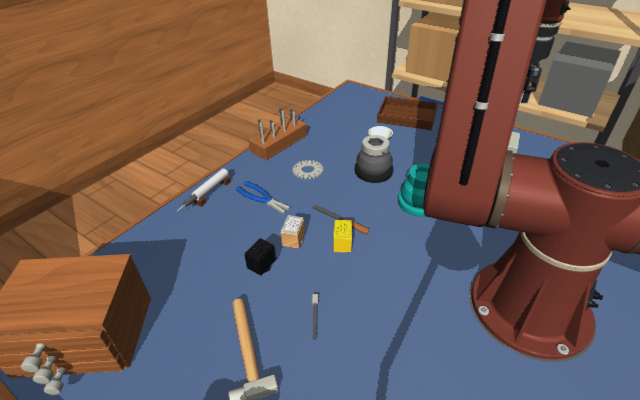

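Top view, candidates for the block: black (249,185), beech with plate (282,188) and yellow (300,222). I choose the beech one. For the vice: dark (398,195, head ~403,191) is the one meant, turquoise (380,248) is not. Next I measure both and make a close crop.

```bash
python3 - <<'E'
from h import *
np.set_printoptions(precision=3,suppress=True)
s=snap('top'); d=snap('side')
f=s['frame']
a=cv2.resize(f[160:245,235:335],None,fx=4,fy=4,interpolation=cv2.INTER_CUBIC); b=cv2.resize(f[160:245,360:445],None,fx=4,fy=4,interpolation=cv2.INTER_CUBIC)
cv2.imwrite('pics/crop.png',np.hstack([a,b])[:,:,::-1])
print('block',at(s,282,187,.065),at(d,293,222,.065)); print('head',at(s,403,190,.11),at(d,375,145,.11))
print('yellow',at(s,300,221,.065),'black',at(s,249,184,.06),'turq',at(s,380,245,.1),'tin',at(s,437,256,.05))
w=snap('wrist'); T=np.eye(4);
from scipy.spatial.transform import Rotation as R
r=read_ee_rot();print(r); Rm=np.array(r) if np.ndim(r)==2 else R.from_euler('xyz',r).as_matrix()
T[:3,:3]=Rm;T[:3,3]=read_tool_pos(); print(np.linalg.inv(T)@w['cam_to_world'],w['fx'])
E
```

```text
block [0.549 0.135 0.065] [0.551 0.133 0.065]
head [ 0.534 -0.245  0.11 ] [ 0.522 -0.222  0.11 ]
yellow [0.44  0.076 0.065] black [0.559 0.242 0.06 ] turq [ 0.363 -0.172  0.1  ] tin [ 0.334 -0.358  0.05 ]
[-3.141 -0.     0.432]
[[-0.    -0.962 -0.275  0.068]
 [ 1.    -0.    -0.001  0.001]
 [ 0.001 -0.275  0.962 -0.142]
 [ 0.     0.     0.     1.   ]] 307.35121107344486
```

View pics/crop.png

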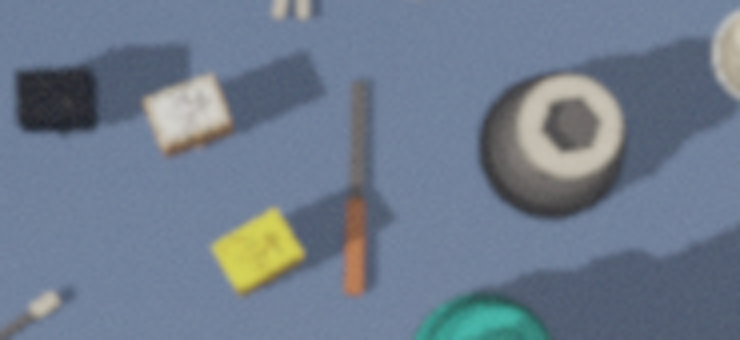

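The crop confirms the choice: the beech block with its light plate at (282,187), long axis at about 108° in world. The dark vice head is centred near (403.5,191), and its hexagonal pocket can be seen. The turquoise vice is separate, below it. I'll take close wrist views of the vice and then the block.

```bash
python3 - <<'E'
from h import *
np.set_printoptions(precision=3,suppress=True)
t=read_t()
arm.goto([.535,-.24,.27],[np.pi,0,1.885]); a=snap('wrist','wv.png'); np.save('wv.npy',a,allow_pickle=True)
arm.goto([.55,.134,.22],[np.pi,0,1.885]); b=snap('wrist','wb.png'); np.save('wb.npy',b,allow_pickle=True)
cv2.imwrite('pics/wvb.png',cv2.resize(np.vstack([a['frame'],b['frame']])[:,:,::-1],(480,600)))
print(read_t(),read_joints(),proj(a,[.532,-.24,.11]),proj(b,[.55,.134,.07]))
E
```

```text
3.225 [ 0.108  0.375 -0.061  1.134 -0.     1.366] (np.float64(319.66055189532653), np.float64(188.3714332529054)) (np.float64(321.4673363144115), np.float64(190.93270195337726))
```

View pics/wvb.png

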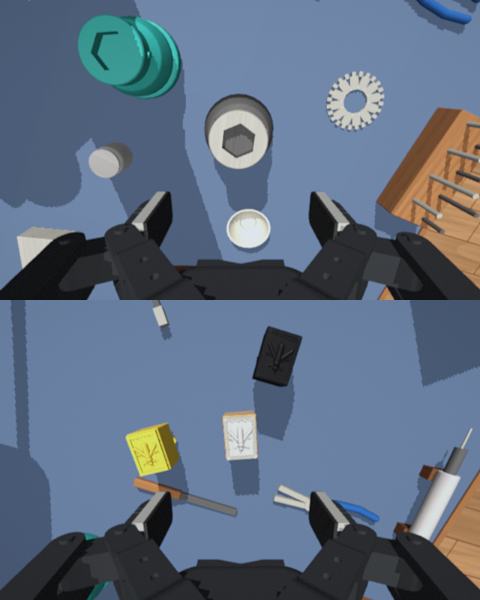

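Upper half, vice from the wrist: head centre near full-frame pixel (319,184), with the hexagonal mouth as a dark hole in it. Lower half: block plate near (320,183), yellow look-alike left, black upper right. Next I segment both.

```bash
python3 - <<'E'
from h import *
np.set_printoptions(precision=4,suppress=True)
a=np.load('wv.npy',allow_pickle=True).item(); b=np.load('wb.npy',allow_pickle=True).item()
def light(s,u,v,th,R=70):
    f=s['frame'].astype(int); m=((f.min(2)>th)&(f.max(2)-f.min(2)<45)).astype(np.uint8)*255
    k=np.zeros_like(m); cv2.circle(k,(u,v),R,255,-1); return m&k
m=light(a,319,184,140)
cs,h=cv2.findContours(m,cv2.RETR_CCOMP,cv2.CHAIN_APPROX_NONE)
o=max(range(len(cs)),key=lambda i:cv2.contourArea(cs[i]) if h[0][i][3]<0 else 0)
i=max([i for i in range(len(cs)) if h[0][i][3]==o],key=lambda i:cv2.contourArea(cs[i]))
W=lambda s,c,z:np.array([at(s,*p,z)[:2] for p in c.reshape(-1,2).astype(float)])
O=W(a,cs[o],.11);(c,r)=cv2.minEnclosingCircle((O*1000).astype(np.float32));print('head',c,r*2)
H=W(a,cs[i],.11); Hm=(H*1000).astype(np.float32)
M=cv2.moments(Hm); hc=np.array([M['m10'],M['m01']])/M['m00'];print('pocket',hc,'area eq AF',np.sqrt(M['m00']/.866))
# orientation via flats: width per direction of the hull
d=np.deg2rad(np.arange(0,180,1.)); P=Hm@np.array([np.cos(d),np.sin(d)]); w=P.max(0)-P.min(0)
w6=w.reshape(3,60).mean(0); k=w6.argmin();print('flat normal deg mod60',k,w[[k,k+60,k+120]],'corner widths',w[[(k+30)%180,(k+90)%180,(k+150)%180]])
p6=cv2.approxPolyDP(Hm.reshape(-1,1,2),4,True)[:,0];print('poly',p6)
q=light(b,320,183,150,60); cs2,_=cv2.findContours(q,cv2.RETR_EXTERNAL,cv2.CHAIN_APPROX_NONE); c2=max(cs2,key=cv2.contourArea)
print('plate',cv2.minAreaRect((W(b,c2,.062)*1000).astype(np.float32)))
va=a['frame'].copy();cv2.drawContours(va,cs,i,(255,0,0),1);cv2.drawContours(va,cs,o,(0,255,0),1);vb=b['frame'].copy();cv2.drawContours(vb,[c2],-1,(255,0,0),1)
cv2.imwrite('pics/seg.png',cv2.resize(np.hstack([va[110:260,250:390],vb[110:260,250:390]]),None,fx=2.8,fy=2.8)[:,:,::-1])
E
```

```text
head (529.2491455078125, -238.96432495117188) 80.825439453125
pocket [ 529.5907 -240.1616] area eq AF 42.54012705241612
flat normal deg mod60 11 [43.8711 43.2101 43.3206] corner widths [48.8787 48.7458 48.0863]
poly [[ 525.7546 -216.2738]
 [ 548.3577 -224.689 ]
 [ 552.4039 -242.8004]
 [ 533.7397 -264.3798]
 [ 510.9676 -256.18  ]
 [ 508.401  -230.1996]]
plate ((547.1632080078125, 138.57388305664062), (41.28788757324219, 58.08572006225586), 22.144163131713867)
```

View pics/seg.png

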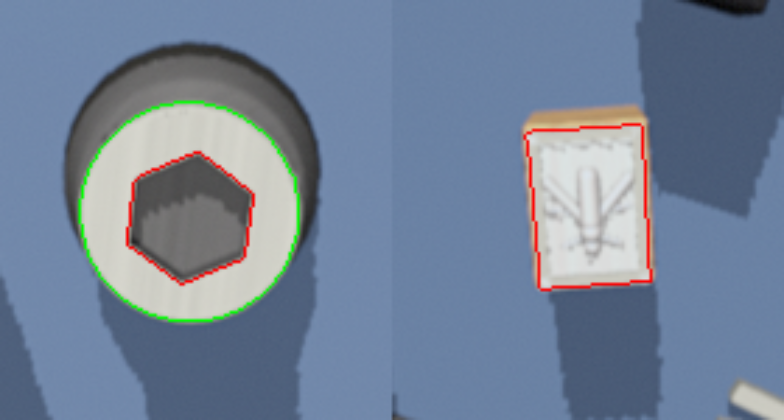

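Both outlines fit: head 80.8 mm, pocket 42.5 mm across flats with flats at 11° mod 60°, and plate 41×58 mm with its long axis at 112°. Grasping now.

```bash
python3 - <<'E'
from h import *
np.set_printoptions(precision=4,suppress=True)
y=np.deg2rad(112.1); O=[np.pi,0,y]; x,yy=.5472,.1386
arm.goto([x,yy,.13],O); print(arm.move_linear([x,yy,.020],O,vel=.1,threshold=15),read_tool_pos())
arm.gripper_to(.030,60); print('open',read_opening(),read_finger_force(),read_wrist_force())
arm.move_linear([x,yy,.23],O,vel=.15); arm.hold(.2); print(read_opening(),read_wrist_force(),read_torque(),read_t())
s=snap('wrist'); np.save('wg.npy',s,allow_pickle=True); d=snap('side')
cv2.imwrite('pics/grip.png',np.vstack([s['frame'][60:340,100:540],d['frame'][60:340,100:540]])[:,:,::-1])
E
```

```text
False [0.5477 0.1387 0.0206]
open 0.043256563673758006 61.45672917366028 [0.1032 0.195  6.387 ]
0.043580928916200135 [ 0.3696 -0.599  -1.9943] [ 0.0347  0.065  -0.0421] 7.1417
```

View pics/grip.png

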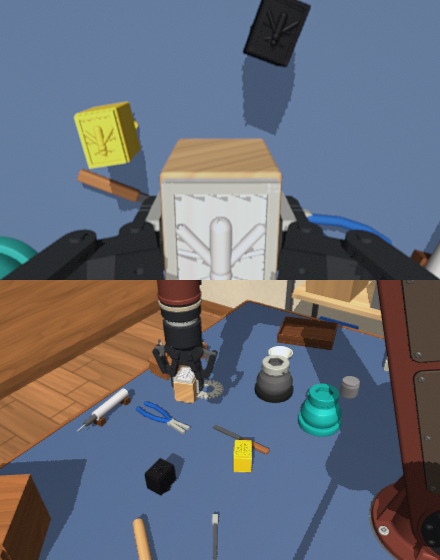

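The block is held squarely: the wrist view shows its front top edge at about (321,240) full-frame, and nothing else has moved. I'll check the offset along the pads, then lower onto the pocket.

```bash
python3 - <<'E'
from h import *
np.set_printoptions(precision=4,suppress=True)
s=np.load('wg.npy',allow_pickle=True).item()
p=np.array(read_tool_pos()); yw=read_ee_rot()[2]; ax=np.array([np.cos(yw),np.sin(yw)])
off=(at(s,321,240,p[2]+.042)[:2]-p[:2])@ax-.030; print('offset along tool x',off,'yaw',np.rad2deg(yw))
y=np.deg2rad(131); O=[np.pi,0,y]; c=np.array([.5296,-.2398])
arm.goto([*c,.23],O); arm.move_linear([*c,.150],O,vel=.1); arm.hold(.2)
f0=np.array(read_wrist_force());print('pos',read_tool_pos(),f0)
hit=arm.move_linear([*c,.1165],O,vel=.02,threshold=10)
print(hit,read_tool_pos(),np.array(read_wrist_force())-f0,read_torque(),read_opening(),read_t())
s=snap('side'); np.save('sd.npy',s,allow_pickle=True)
E
```

```text
offset along tool x -0.0018947511472295758 yaw 112.09705941145087
pos [ 0.5299 -0.24    0.1506] [-0.4703  0.7606 -1.5988]
True [ 0.5301 -0.2398  0.1185] [ 0.8548 -0.8121  6.2638] [ 0.0447  0.1155 -0.0403] 0.04354181634560723 11.2583
```

It stopped at TCP z 0.1185, so the foot's underside is at 0.098, which is the home depth. Now I release, retreat and look.

```bash
python3 - <<'E'
from h import *
np.set_printoptions(precision=4,suppress=True)
arm.gripper_to(.075); print(read_opening(),read_wrist_force()); p=read_tool_pos()
arm.move_linear([p[0],p[1],.29],vel=.12); arm.hold(.3)
w=snap('wrist'); d=snap('side'); print(read_t())
for z in(.160,.172):
  pass
# body top-corner expectation at home, yaw 131: body top z=.160
c=np.array([.5296,-.2398]);a=np.deg2rad(131);X=np.array([np.cos(a),np.sin(a)]);Y=np.array([-X[1],X[0]])
for s in(w,d):
  for i,j in((1,1),(1,-1),(-1,-1),(-1,1)):
    q=proj(s,[*(c+i*.03*X+j*.022*Y),.160]); cv2.circle(s['frame'],(round(q[0]),round(q[1])),1,(255,0,0),-1)
A=cv2.resize(w['frame'][100:280,220:420],None,fx=2,fy=2); B=cv2.resize(d['frame'][90:190,320:430],None,fx=3.6,fy=3.6,interpolation=cv2.INTER_CUBIC)
cv2.imwrite('pics/end.png',np.hstack([A,B])[:,:,::-1])
E
```

```text
0.07534496181556409 [-0.0154 -0.5554  0.0585]
13.7083
```

View pics/end.png

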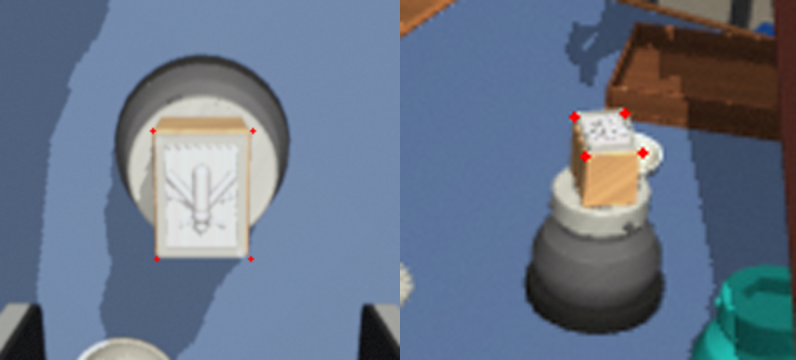

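The picture shows the block upright with its wooden body flush on the head. Its top corners lie on the marks predicted for the home position, and no foot is visible. Handing in.

```bash
python3 -c "
from rig import *
print(sign_off(),read_t())"
```

```text
the job is handed in; nothing more can be done
the job is handed in; nothing more can be done
```

The beech block sits fully home and upright in the dark vice's pocket, released, and the job was handed in after about 14 s; the foot went in at the angle measured from the camera, so no turning while pressing was needed.

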